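# Roll two dowels onto the engraved line

### The job

Two short wooden dowels lie on the plywood assembly board. Using only the fingertips, roll first the thick one and then the thin one onto the straight line engraved across the middle of the board, so that each lies still along the line and centred over it, ready for gluing. Do not pick the dowels up, and leave everything else where it stands.

Things in the scene. Friction and masses are not known exactly. Their poses are not given: they have to be found in the camera images.
- thick_dowel: The thicker plain wooden dowel: a cylinder 28 mm in diameter and 80 mm long, about 36 g, lying on the board about parallel to the line, 45 to 95 mm to one side of it. Origin at the middle of the cylinder, so 14 mm above the board's top; its x axis is the cylinder's axis, y and z turn as it rolls. It rolls with slight resistance and stops at once when let go; a fingertip on its top that does not slip travels twice as far as its middle.
- thin_dowel: The thinner plain wooden dowel: a cylinder 18 mm in diameter and 80 mm long, about 16 g, lying on the board about parallel to the line, 45 to 95 mm from it on the other side than the thick one, and 100 mm nearer or farther along the line, so they do not meet as they roll. Origin at the middle of the cylinder, so 9 mm above the board's top; its x axis is the cylinder's axis, y and z turn as it rolls. It behaves like the thick one.
- line (a point): Middle of the dark engraved line, 3 mm wide, flush, straight across the whole depth (250 mm) of the board at half its length. The point lies on the board's top surface, 6 mm above the table; x runs along the line (away from the robot), y across it along the board's length (to the robot's left), z up.
- board: Plywood assembly board, 250 mm (its x) by 370 mm (its y) by 6 mm thick, fixed flat on the table, about square to the robot (turned up to 0.3 rad). Origin at the centre of its underside; the line crosses it at its y = 0.
- glue_pot: Closed white plastic glue pot, 36 mm in diameter, 50 mm tall, standing loose on the board near its far left corner. Origin at the centre of its underside. To be left alone.
- wheels: Stack of three plywood wheels in one piece, 44 mm in diameter, 18 mm high, standing loose on the board near its near right corner. Origin at the centre of its underside. To be left alone.
- flask: White drinking flask with a black cap, 68 mm in diameter, 200 mm tall, standing on the table to the left of the board. Origin at the centre of its underside. To be left alone.
- spinner: Plywood disc 110 mm in diameter on four little feet with an upright thin stick in the middle, 193 mm tall, on the table to the right of the board. Origin at the centre of its underside. To be left alone.
- pen: White pen, 136 mm long, 11 mm high, with a flat clip, on the table beyond the board. Origin under its middle. To be left alone.
- eraser: White eraser, 45 x 20 x 12 mm, on the table between the robot and the board. Origin at the centre of its underside. To be left alone.
- pencil_tin: Flat blue-grey pencil tin, 75 x 190 x 30 mm, on the table to the left of the board. Origin at the centre of its underside. To be left alone.

How it is judged:
By the outcome, as a careful person would: the job done as asked, in the order asked, and still so for the second after the job is handed in, with the robot touching nothing.
It also fails if it takes over 64 s, if anything falls off the work surface, if the arm or the gripper's body presses on something with over 40 N, if the wrist force passes 120 N, or if a joint passes its speed limit or range.

### The arm

A 7-joint arm with a two-finger parallel gripper is mounted at the origin on the work surface. World frame = base frame: x ahead of the robot, y to its left, z up, the work surface at z = 0. Lengths are in m, angles in degrees, forces in N, time in s.
With the tool pointing down it reaches from about 0.4 to 0.9 m from the base axis. Payload 5.6 kg.
Tool frame: the origin (TCP) lies at the very end of the fingers, on their centre line; the grasp point (between the pads) lies 19 mm behind it (arm.tcp_to_grasp is the distance from the TCP to the grasp point, in m); z points along the fingers, y is the line along which they close (so a half turn about z gives the same grasp; the last joint's range is limited). The gripper opens to 92 mm and grips with 3 to 60 N. Pads are 20 mm wide; open, the fingers measure 128 mm over their backs; the gripper's body (75 mm by 189 mm) begins 69 mm behind the grasp point.
Start: joints at [-73.109, 26.786, -0.665, 91.828, 0.344, 61.387, -3.226], TCP at [0.215, 0.613, 0.215] pointing down, gripper open.
Joint ranges: [-144.91, 144.91], [-17.63, 115.5], [-89.93, 88.59], [15.96, 139.68], [-74.01, 254.01], [8.47, 105.57], [-167.45, 167.45]. Speed limits (degrees/s): [147.25, 147.25, 180, 180, 180, 180, 180].

### API

Orientations are given as a 3x3 rotation matrix whose columns are the frame's x, y, z axes.
In Python, from cell import arm gives the robot as it stands.
- The arm moves only by the tool apply_moves, never from a script. Its argument "commands" is a list of rows, each a list of 4 numbers: the shift along the tool's x, y, z in mm, then the turn about the tool's z in rad. In form: [[dx, dy, dz, twist], ...]. A call has 1 to 8 rows; each row shifts and turns the commanded pose from where the row before left it, along the tool's axes as they then stand; what a row does not reach is not made up. A row lasts 1/8 s, in which the tool goes at most 62.5 mm and 10.7 degrees, less where a joint would pass 70% of its speed; a pose out of reach is approached as far as the arm can. A call with a gripper value outside its range is refused whole. "claw" is the closure, from -1 (fully open) to 1 (shut), so that 0 is half open, set as the call begins (left out, the last holds). The fingers move at their own pace and stop on an object; "force" is the grip in N (left out, the last holds). Time passes only in rows, so rows that do not move let the fingers close. It gives the time, the measured TCP pose, the force, the opening and the grip force at its end, in the units of the state.
- arm.sense(): the state, without advancing time (a new reading comes with each control period).
- arm.camera(name): name is "scene" or "top" or "wrist"; returns a dict with "img" (400x640x3 uint8, red, green, blue), "camera_matrix" (3x3 intrinsics, pixels), "R" (3x3) and "t" (3): a world point X has camera coordinates R X + t. Camera axes: x right, y down, z forward; pixel columns grow to the right and rows downward; lengths in m; the calibration is good to about 2 mm. A picture is of the moment at which its call begins. There is no depth.
- arm.finish_job(): hands the job in; it is judged then, once.
The state is a dict: "time_s": time; "qpos": joint angles; "joint_velocities": joint speeds; "joint_efforts": joint torques, N m; "tool_pos": TCP position; "orientation": TCP orientation; "force": force on the tool from outside, world axes, zero at the start; "wrist_torque": the same for the moment, N m; "grip_width": opening from 0.0 (shut) to 1.0 (fully open); "finger_force": force on a finger pad.
Only numpy, scipy, OpenCV 4.12 (cv2) and the standard library are available. Lean on these libraries where they do the work, as an engineer would, in place of code of your own. Each camera call takes 0.05 s, during which the arm holds its last target. There are 200 camera calls.

## Working session

There is one attempt and no reset: what is moved stays moved. The work goes in short steps, Python scripts to look and compute and a tool call to move; the robot and the scene stay as the last step left them, time stands still between calls to the robot, and variables do not carry over. Pictures are saved under pics/ and viewed, at most 10 in all, crops included, and the job is handed in when it is done.

Besides the shell and the picture viewer there is one more tool, called after ">>>" by a JSON object that holds its "fn" and its "kwargs", one argument or row to a line. apply_moves: Moves the arm, as the interface text tells. Its arguments: {"type":"object","properties":{"commands":{"type":"array","items":{"type":"array","items":{"type":"number"}}},"claw":{"type":"number"},"force":{"type":"number"}},"required":["commands"]}

```bash
mkdir -p pics; python3 - <<'E'
from cell import arm
import cv2,numpy as np
for n in("top","scene"):
    c=arm.camera(n); cv2.imwrite(f"pics/{n}0.png",c["img"][:,:,::-1]); print(n,c["camera_matrix"].round(1).tolist(),c["R"].round(4).tolist(),c["t"].round(4).tolist())
    np.savez(f"{n}0.npz",**c)
s=arm.sense(); print(s)
E
```

```text
top [[488.6, 0.0, 311.1], [0.0, 488.6, 195.2], [0.0, 0.0, 1.0]] [[-0.0058, -0.9999, 0.0134], [-0.9933, 0.0042, -0.1156], [0.1155, -0.014, -0.9932]] [0.0184, 0.5504, 1.2563]
scene [[372.0, 0.0, 317.3], [0.0, 372.0, 202.1], [0.0, 0.0, 1.0]] [[-0.8454, 0.534, -0.0129], [0.357, 0.5469, -0.7572], [-0.3973, -0.6448, -0.653]] [0.4676, -0.2086, 1.4518]
{'time_s': 0.1, 'qpos': array([-73.10932597,  26.83166353,  -0.66393279,  91.87330524,
         0.34486139,  61.38530213,  -3.22832397]), 'joint_velocities': array([ 0.04856862, -0.17650743,  0.03527765, -0.07428573, -0.00649309,
       -0.15535382,  0.07702973]), 'joint_efforts': array([ 7.93751497e-04, -5.21643984e+01, -1.26760011e-02, -2.44367015e+01,
       -5.67785930e-02,  1.41044895e-02,  9.93170875e-05]), 'tool_pos': array([0.21532811, 0.61276978, 0.21374446]), 'orientation': array([[-9.43449049e-01,  3.31517339e-01, -3.81064537e-04],
       [ 3.31517530e-01,  9.43447876e-01, -1.49393936e-03],
       [-1.35752271e-04, -1.53578524e-03, -9.99998811e-01]]), 'force': array([-0.57425346,  0.07214343, -1.08711378]), 'wrist_torque': array([-0.02909609, -0.03452566, -0.03195888]), 'finger_force': 0.0, 'grip_width': 0.9976136545362145}
```

View pics/top0.png

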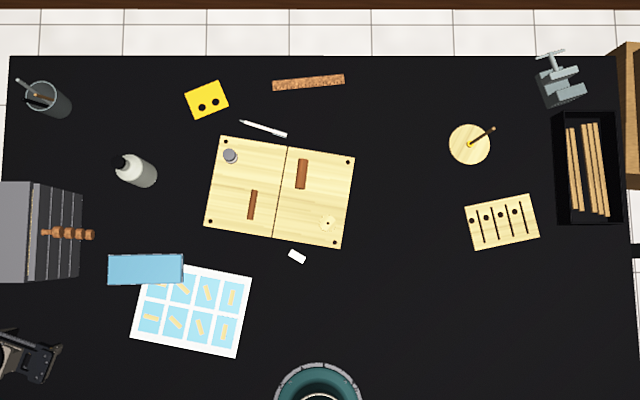

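View pics/scene0.png

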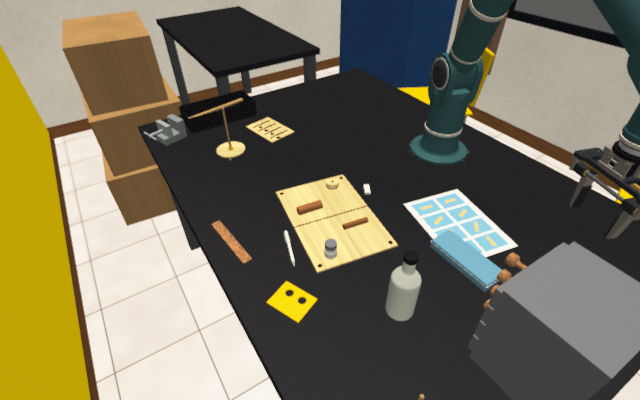

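Top view: the thick dowel is at about (302,174), right of the line and on the far side. The thin one is at about (252,205), left and nearer. The line runs from (288,147) to (273,237), the pot is at (230,155) and the wheels at (327,223). The scene view agrees.

```bash
cat > h.py <<'E'
import cv2,numpy as np
def ray(c,uv,z):
    K,R,t=c["camera_matrix"],c["R"],c["t"]; o=-R.T@t
    uv=np.atleast_2d(np.asarray(uv,float)); d=np.c_[uv,np.ones(len(uv))]@np.linalg.inv(K).T@R
    return o+d*((z-o[2])/d[:,2])[:,None]
def proj(c,P):
    q=np.atleast_2d(P)@c["R"].T+c["t"]; q=q@c["camera_matrix"].T; return q[:,:2]/q[:,2:]
def masks(c):
    hsv=cv2.cvtColor(c["img"],cv2.COLOR_RGB2HSV); h,s,v=cv2.split(hsv)
    light=((h>12)&(h<35)&(s>40)&(v>150)).astype(np.uint8)
    n,l,st,_=cv2.connectedComponentsWithStats(cv2.morphologyEx(light,cv2.MORPH_CLOSE,np.ones((5,5))))
    i=1+st[1:,4].argmax(); cs,_=cv2.findContours((l==i).astype(np.uint8),cv2.RETR_EXTERNAL,cv2.CHAIN_APPROX_NONE)
    hull=cv2.convexHull(max(cs,key=cv2.contourArea)); b=np.zeros_like(light); cv2.fillPoly(b,[hull],1)
    return hsv,b,hull
def top(c):
    hsv,b,hull=masks(c); h,s,v=[x.astype(int) for x in cv2.split(hsv)]
    br=((b>0)&(s>110)&(v<170)&((h<14)|(h>170))).astype(np.uint8)
    n,l,st,ce=cv2.connectedComponentsWithStats(br); out=[]
    for i in range(1,n):
        if st[i,4]<60: continue
        r=cv2.minAreaRect(np.argwhere(l==i)[:,::-1].astype(np.float32)); out.append((ce[i],r,st[i,4]))
    return hull,out
E
python3 - <<'E'
from h import *
c=dict(np.load("top0.npz")); hull,out=top(c)
q=cv2.boxPoints(cv2.minAreaRect(hull)); 
ap=cv2.approxPolyDP(hull,6,True)[:,0]; print("corners px",ap.tolist()); print(ray(c,ap,.006).round(4).tolist())
for ce,r,a in out: print(ce.round(1),r,a)
# line: darkest columns between rows, excluding ends
g=cv2.cvtColor(c["img"],cv2.COLOR_RGB2GRAY).astype(float)
pts=[]
for y in range(153,232):
    x0=288-(y-147)*15/90; xs=np.arange(int(x0)-5,int(x0)+7); w=np.clip(np.median(g[y,xs])-25-g[y,xs],0,None)
    if w.sum()>20: pts.append(((w*xs).sum()/w.sum(),y))
W=ray(c,pts,.006)[:,:2]; print(len(pts))
vx,vy,x0,y0=cv2.fitLine(W.astype(np.float32),cv2.DIST_HUBER,0,.001,.001).ravel(); d=np.array([vx,vy])*np.sign(vx); n=np.array([-d[1],d[0]]); p=np.array([x0,y0])
print("line",p,d,np.degrees(np.arctan2(d[1],d[0])))
for (ce,r,a),z in zip(out,(.02,.015)):
    for z in (.02,.015):
        P=ray(c,[ce],z)[0,:2]; bp=ray(c,cv2.boxPoints(r),z)[:,:2]
        e=[bp[1]-bp[0],bp[2]-bp[1]]; e=max(e,key=np.linalg.norm); e*=np.sign(e[0])
        print(z,P.round(4),"along",(P-p)@d,"across",(P-p)@n,"ang",np.degrees(np.arctan2(e[1],e[0])))
E
```

```text
corners px [[220, 136], [353, 157], [340, 248], [203, 225]]
[[0.7165, 0.2623, 0.006], [0.6573, -0.0991, 0.006], [0.4117, -0.0607, 0.006], [0.4747, 0.3036, 0.006]]
[300.6 174.3] ((300.9769592285156, 173.68463134765625), (9.054534912109375, 28.90009117126465), 7.125016689300537) 109
[251.8 203.5] ((251.7972869873047, 204.21621704101562), (5.589565277099609, 28.76982307434082), 9.462322235107422) 128
79
line [0.5625308  0.10105428] [ 0.9850149  -0.17246902] -9.931404
0.02 [0.608  0.0432] along 0.05477419169489146 across -0.049105877250136445 ang -7.174503781818777
0.015 [0.6088 0.0433] along 0.05555478451194255 across -0.04893137937506827 ang -7.174503781818776
0.02 [0.5301 0.1729] along -0.04428020117354176 across 0.0651421262361007 ang -8.915771662195642
0.015 [0.5306 0.1734] along -0.043883201119286765 across 0.06575905484071183 ang -8.915771662195622
```

>>> {"fn": "apply_moves", "kwargs": {
  "commands": [
    [0, 0, -50, 0],
    [-40, -30, -30, 0],
    [-50, -36, 0, 0],
    [-50, -36, 0, 0],
    [-50, -36, 0, 0],
    [-50, -36, 0, 0],
    [-50, -36, 0, 0],
    [-50, -36, 0, 0]
  ]
}}

```text
time_s: 1.1
tool_pos: [0.4554, 0.2666, 0.2945]
orientation: [[-0.943, 0.331, -0.0], [0.331, 0.943, 0.0], [0.0, 0.0, -1.0]]
force: [0.8, 0.8, -0.1]
grip_width: 0.997
finger_force: 0.0
```

>>> {"fn": "apply_moves", "kwargs": {
  "commands": [
    [-50, -36, 0, 0.17],
    [0, 0, 0, 0.17],
    [0, 0, 0, 0.17],
    [0, 0, 0, 0.17],
    [0, 0, 0, 0.17],
    [0, 0, 0, 0.17],
    [0, 0, 0, 0.17],
    [0, 0, 0, 0.17]
  ],
  "claw": 0.35
}}

```text
time_s: 2.1
tool_pos: [0.4896, 0.2178, 0.2942]
orientation: [[0.132, 0.991, -0.001], [0.991, -0.132, -0.0], [-0.001, -0.001, -1.0]]
force: [0.7, -0.4, 1.0]
grip_width: 0.327
finger_force: 0.0
```

>>> {"fn": "apply_moves", "kwargs": {
  "commands": [
    [-36, 29, 0, 0],
    [-36, 29, 0, 0],
    [-35, 30, 0, 0],
    [0, 0, 0, 0.04],
    [0, 0, 0, 0]
  ]
}}

```text
time_s: 2.72
tool_pos: [0.5635, 0.1003, 0.2941]
orientation: [[0.167, 0.986, -0.001], [0.986, -0.167, -0.0], [-0.0, -0.001, -1.0]]
force: [0.8, -0.2, -0.5]
grip_width: 0.324
finger_force: 0.0
```

```bash
python3 - <<'E'
from cell import arm
import cv2,numpy as np
c=arm.camera("wrist"); cv2.imwrite("pics/w1.png",c["img"][:,:,::-1]); np.savez("w1.npz",**c); print(-c["R"].T@c["t"],c["R"].round(3).tolist(),c["camera_matrix"].round(1).tolist())
E
```

```text
[0.57705522 0.18416451 0.4650485 ] [[0.986, -0.166, -0.001], [-0.159, -0.942, 0.295], [-0.05, -0.291, -0.955]] [[358.3, 0.0, 319.9], [0.0, 358.3, 208.4], [0.0, 0.0, 1.0]]
```

View pics/w1.png

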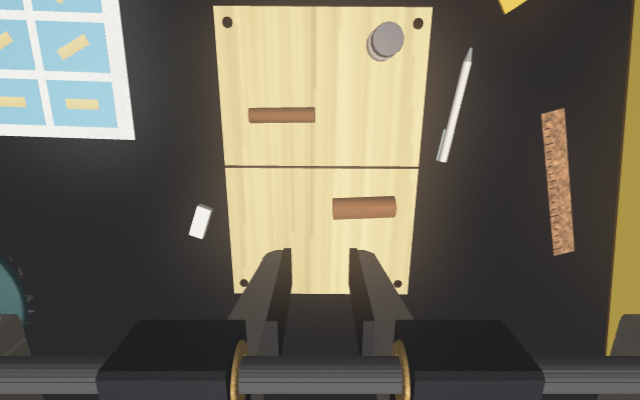

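Wrist view: the line is at row about 166, columns 225 to 420. The thin dowel is at (282,115) and the thick one at (364,208), slightly tilted. The tips are at columns 285 and 355.

```bash
cat >> h.py <<'E'
def wrist(c):
    hsv=cv2.cvtColor(c["img"],cv2.COLOR_RGB2HSV); h,s,v=[x.astype(int) for x in cv2.split(hsv)]
    LN=np.array([[.50,.112],[.63,.0893]]) # nominal line points
    g=cv2.cvtColor(c["img"],cv2.COLOR_RGB2GRAY).astype(float)
    p0=np.array([.5625,.1011]);d0=np.array([.985,-.1725])
    pts=[]
    for a in np.arange(-.115,.116,.001):
        q=proj(c,np.r_[p0+a*d0,.006])[0]; x=int(round(q[0])); ys=np.arange(int(q[1])-7,int(q[1])+9)
        if x<0 or x>639 or ys[0]<0 or ys[-1]>399: continue
        m=np.median(g[ys,x]); w=np.clip(m-30-g[ys,x],0,None)
        if m>130 and w.sum()>20 and (w>0).sum()<5: pts.append((x,(w*ys).sum()/w.sum()))
    W=ray(c,pts,.006)[:,:2]
    vx,vy,x0,y0=cv2.fitLine(W.astype(np.float32),cv2.DIST_HUBER,0,.001,.001).ravel()
    d=np.array([vx,vy])*np.sign(vx); n=np.array([-d[1],d[0]]); p=np.array([x0,y0]); p=p+d*((p0-p)@d)
    br=((s>75)&(v>40)&(v<190)&((h<13)|(h>172))).astype(np.uint8)
    br=cv2.morphologyEx(br,cv2.MORPH_OPEN,np.ones((3,3)))
    k,l,st,ce=cv2.connectedComponentsWithStats(br); res=[]
    for i in range(1,k):
        if st[i,4]<250: continue
        P=ray(c,[ce[i]],.018)[0,:2]; u=(P-p)@d; w=(P-p)@n
        if abs(u)>.12 or abs(w)>.14: continue
        z=.020 if u>.005 else .015
        x0,x1=st[i,0],st[i,0]+st[i,2]; xs=np.arange(x0+8,x1-8)
        mid=[]; th=[]
        for x in xs:
            r=np.flatnonzero(l[:,x]==i)
            mid.append((x,(r[0]+r[-1])/2)); th.append(len(r))
        M=ray(c,mid,z)[:,:2]
        ex,ey,_,_=cv2.fitLine(M.astype(np.float32),cv2.DIST_HUBER,0,.001,.001).ravel(); e=np.array([ex,ey])*np.sign(ex)
        cc=ray(c,[ce[i]],z)[0,:2]; m=np.array([M[:,0].mean(),M[:,1].mean()])
        C=m+e*((cc-m)@e)
        res.append((C,(C-p)@d,(C-p)@n,np.degrees(np.arctan2(e@n,e@d)),np.median(th),st[i].tolist()))
    return p,d,n,len(pts),res
def report(c):
    p,d,n,k,res=wrist(c); print("line",p.round(4),"ang %.2f"%np.degrees(np.arctan2(d[1],d[0])),k)
    for C,u,w,a,th,st in res: print("pos",C.round(4),"along %.1f across %.1f mm skew %.2f deg thick %.0f"%(u*1e3,w*1e3,a,th),st)
    return p,d,n,res
E
python3 - <<'E'
from h import *
report(dict(np.load("w1.npz")))
E
```

```text
line [0.5623 0.1   ] ang -9.92 231
```

```bash
python3 - <<'E'
from h import *
c=dict(np.load("w1.npz")); hsv=cv2.cvtColor(c["img"],cv2.COLOR_RGB2HSV)
print(hsv[104:126:1,282].tolist()); print(hsv[193:224,364].tolist())
E
```

```text
[[23, 73, 232], [23, 71, 232], [23, 75, 229], [18, 91, 168], [14, 104, 132], [14, 109, 143], [13, 110, 150], [14, 115, 157], [13, 114, 166], [13, 116, 171], [13, 114, 174], [13, 114, 174], [13, 116, 174], [13, 116, 172], [13, 116, 169], [14, 116, 165], [14, 113, 156], [14, 110, 146], [16, 99, 150], [23, 73, 232], [23, 73, 231], [23, 74, 232]]
[[24, 63, 241], [24, 62, 241], [24, 62, 241], [23, 68, 238], [14, 104, 120], [14, 108, 128], [14, 108, 134], [14, 111, 142], [13, 115, 153], [13, 116, 162], [13, 116, 169], [13, 119, 171], [13, 121, 177], [13, 120, 182], [13, 121, 184], [13, 119, 180], [13, 119, 178], [13, 118, 180], [14, 118, 181], [14, 119, 176], [13, 117, 176], [13, 119, 174], [13, 119, 172], [13, 120, 168], [14, 114, 166], [18, 92, 213], [24, 60, 243], [25, 60, 243], [25, 59, 242], [25, 59, 243], [25, 59, 243]]
```

```bash
sed -i 's/br=((s>75)&(v>40)&(v<190)&((h<13)|(h>172)))/br=((s>82)\&(v>60)\&(v<205)\&(h<20))/' h.py; python3 - <<'E'
from h import *
report(dict(np.load("w1.npz")))
E
```

```text
line [0.5623 0.1   ] ang -9.92 231
pos [0.5276 0.1724] along -46.7 across 65.3 mm skew 1.09 deg thick 16 [248, 107, 67, 16, 1037]
pos [0.6103 0.0407] along 57.5 across -50.2 mm skew 2.59 deg thick 22 [332, 196, 65, 24, 1369]
```

>>> {"fn": "apply_moves", "kwargs": {
  "commands": [
    [-29, 28, 50, -0.03],
    [-28, 28, 50, -0.02],
    [0, 0, 60, 0],
    [0, 0, 60, 0],
    [0, 0, 14, 0],
    [0, 0, 0, 0]
  ]
}}

```text
time_s: 3.52
tool_pos: [0.6095, 0.0378, 0.0633]
orientation: [[0.116, 0.993, -0.0], [0.993, -0.116, -0.0], [-0.0, -0.0, -1.0]]
force: [1.7, -0.1, 0.7]
grip_width: 0.325
finger_force: 0.0
```

>>> {"fn": "apply_moves", "kwargs": {
  "commands": [
    [-3, 0, 14, 0],
    [0, 0, 12, 0],
    [0, 0, 1, 0],
    [0, 0, 0, 0]
  ]
}}

```text
time_s: 4.03
tool_pos: [0.6091, 0.0344, 0.0362]
orientation: [[0.117, 0.993, 0.0], [0.993, -0.117, 0.0], [0.0, 0.0, -1.0]]
force: [0.2, 1.3, 0.0]
grip_width: 0.323
finger_force: 0.0
```

>>> {"fn": "apply_moves", "kwargs": {
  "commands": [
    [0, 0, 1.5, 0],
    [0, 0, 1.5, 0],
    [0, 0, 0, 0]
  ]
}}

```text
time_s: 4.4
tool_pos: [0.6094, 0.0345, 0.0343]
orientation: [[0.117, 0.993, 0.001], [0.993, -0.117, 0.001], [0.001, 0.001, -1.0]]
force: [-2.0, 0.0, 8.4]
grip_width: 0.322
finger_force: 4.2
```

>>> {"fn": "apply_moves", "kwargs": {
  "commands": [
    [5, 0, 0, 0.01],
    [7, 0, 0, 0.01],
    [7, 0, 0, 0.01],
    [5, 0, 0, 0.01],
    [0, 0, 0, 0]
  ]
}}

```text
time_s: 5.03
tool_pos: [0.6132, 0.059, 0.0343]
orientation: [[0.155, 0.988, 0.002], [0.988, -0.155, 0.001], [0.001, 0.002, -1.0]]
force: [-2.3, 0.8, 7.7]
grip_width: 0.327
finger_force: 3.5
```

>>> {"fn": "apply_moves", "kwargs": {
  "commands": [
    [0, 0, -12, 0],
    [0, 0, 0, 0]
  ]
}}

```text
time_s: 5.28
tool_pos: [0.6129, 0.0581, 0.0461]
orientation: [[0.157, 0.988, 0.002], [0.988, -0.157, 0.0], [0.001, 0.002, -1.0]]
force: [-0.1, -0.2, -0.0]
grip_width: 0.328
finger_force: 0.0
```

```bash
cat > look.py <<'E'
import sys
from cell import arm
from h import *
c=arm.camera("wrist"); cv2.imwrite(f"pics/{sys.argv[1]}.png",c["img"][:,:,::-1]); p,d,n,res=report(c)
s=arm.sense(); T=s["tool_pos"]; X=s["orientation"][:2,0]; Y=s["orientation"][:2,1]
print("t",s["time_s"],"tcp",T.round(4),"toolskew",np.degrees(np.arctan2(Y@n,Y@d)).round(2),"tcp across/along",((T[:2]-p)@n*1e3).round(1),((T[:2]-p)@d*1e3).round(1))
for r in res: print("dowel in tool xy",(1e3*(r[0]-T[:2])@X).round(1),(1e3*(r[0]-T[:2])@Y).round(1))
E
python3 look.py w2
```

```text
Traceback (most recent call last):
  File "look.py", line 4, in <module>
    c=arm.camera("wrist"); cv2.imwrite(f"pics/{sys.argv[1]}.png",c["img"][:,:,::-1]); p,d,n,res=report(c)
                                                                                                ~~~~~~^^^
  File "h.py", line 57, in report
    p,d,n,k,res=wrist(c); print("line",p.round(4),"ang %.2f"%np.degrees(np.arctan2(d[1],d[0])),k)
                ~~~~~^^^
  File "h.py", line 34, in wrist
    W=ray(c,pts,.006)[:,:2]
      ~~~^^^^^^^^^^^^
  File "h.py", line 4, in ray
    uv=np.atleast_2d(np.asarray(uv,float)); d=np.c_[uv,np.ones(len(uv))]@np.linalg.inv(K).T@R
                                              ~~~~~~~~~~~~~~~~~~~~~~~~~~^~~~~~~~~~~~~~~~~~~
ValueError: matmul: Input operand 1 has a mismatch in its core dimension 0, with gufunc signature (n?,k),(k,m?)->(n?,m?) (size 3 is different from 1)
```

View pics/w2.png

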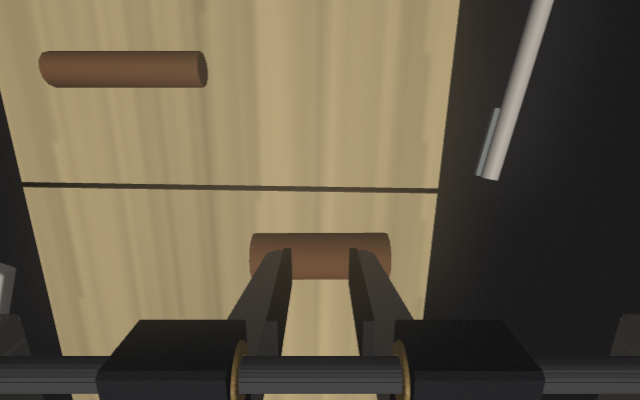

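>>> {"fn": "apply_moves", "kwargs": {
  "commands": [
    [-12, 0, 0, 0],
    [0, 0, 11, 0],
    [0, 0, 1, 0],
    [6, 0, 0, 0.01],
    [7, 0, 0, 0],
    [7, 0, 0, 0],
    [5, 0, 0, 0],
    [0, 0, -12, 0]
  ]
}}

```text
time_s: 6.32
tool_pos: [0.6135, 0.0713, 0.0441]
orientation: [[0.166, 0.986, -0.002], [0.986, -0.166, -0.0], [-0.0, -0.002, -1.0]]
force: [-0.6, 0.0, -0.0]
grip_width: 0.324
finger_force: 0.0
```

>>> {"fn": "apply_moves", "kwargs": {
  "commands": [
    [-12, 0, 0, 0],
    [0, 0, 11, 0],
    [0, 0, 1, 0],
    [6, 0, 0, 0.01],
    [7, 0, 0, 0],
    [7, 0, 0, 0],
    [5, 0, 0, 0],
    [0, 0, 0, 0]
  ]
}}

```text
time_s: 7.32
tool_pos: [0.617, 0.0846, 0.0341]
orientation: [[0.176, 0.984, 0.0], [0.984, -0.176, 0.002], [0.002, -0.0, -1.0]]
force: [-4.3, 1.2, 17.1]
grip_width: 0.326
finger_force: 8.6
```

>>> {"fn": "apply_moves", "kwargs": {
  "commands": [
    [0, 0, -15, 0],
    [-40, 0, -60, 0],
    [-40, 0, -60, 0],
    [0, 0, 0, 0]
  ]
}}

```text
time_s: 7.82
tool_pos: [0.6066, 0.0112, 0.1559]
orientation: [[0.182, 0.983, 0.007], [0.983, -0.182, -0.0], [0.001, 0.007, -1.0]]
force: [0.3, -0.1, 0.4]
grip_width: 0.326
finger_force: 0.0
```

```bash
sed -i 's/if m>130 and/if m>90 and/' h.py; python3 look.py w3
```

```text
line [0.5623 0.1001] ang -9.93 105
pos [0.5264 0.1727] along -47.9 across 65.3 mm skew 0.92 deg thick 26 [125, 5, 111, 28, 2822]
pos [0.6156 0.0809] along 55.8 across -9.7 mm skew 0.46 deg thick 35 [264, 98, 102, 37, 3523]
t 7.875 tcp [0.6051 0.0138 0.1533] toolskew -0.41 tcp across/along -77.6 57.0
dowel in tool xy 142.1 -106.0
dowel in tool xy 67.9 -1.8
```

View pics/w3.png

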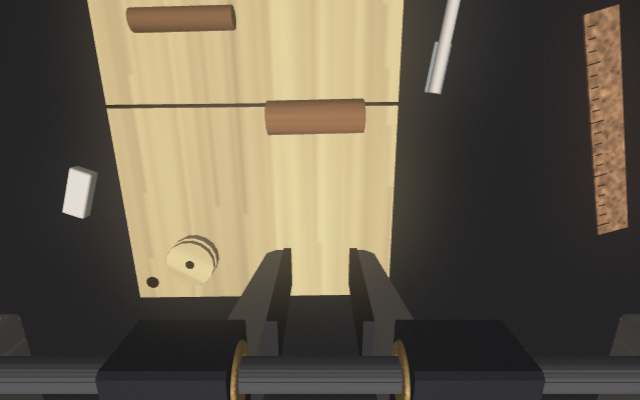

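The thick dowel is at (315,116), just below the line at row about 104 and nearly parallel to it. The measurement gives 9.7 mm to go.

>>> {"fn": "apply_moves", "kwargs": {
  "commands": [
    [31, -1, 54, 0],
    [31, 0, 54, 0],
    [0, 0, 0, 0.01],
    [0, 0, 0, 0]
  ]
}}

```text
time_s: 8.38
tool_pos: [0.6132, 0.0766, 0.0426]
orientation: [[0.186, 0.983, -0.003], [0.983, -0.186, -0.001], [-0.002, -0.003, -1.0]]
force: [0.0, -1.2, 0.8]
grip_width: 0.324
finger_force: 0.0
```

>>> {"fn": "apply_moves", "kwargs": {
  "commands": [
    [0, 0, 8, 0],
    [0, 0, 1.5, 0],
    [5, 0, 0, 0],
    [6, 0, 0, 0],
    [5, 0, 0, 0],
    [3.4, 0, 0, 0],
    [0, 0, 0, 0],
    [0, 0, 0, 0]
  ]
}}

```text
time_s: 9.38
tool_pos: [0.6179, 0.0956, 0.0344]
orientation: [[0.186, 0.983, -0.0], [0.983, -0.186, -0.0], [-0.0, -0.0, -1.0]]
force: [-0.6, -0.2, -1.2]
grip_width: 0.326
finger_force: 0.0
```

>>> {"fn": "apply_moves", "kwargs": {
  "commands": [
    [0, 0, -15, 0],
    [-40, 0, -60, 0],
    [-40, 0, -60, 0],
    [0, 0, 0, 0],
    [0, 0, 0, 0]
  ]
}}

```text
time_s: 10.0
tool_pos: [0.6049, 0.0284, 0.1538]
orientation: [[0.186, 0.983, 0.0], [0.983, -0.186, 0.001], [0.001, 0.0, -1.0]]
force: [-0.3, 0.2, 0.0]
grip_width: 0.325
finger_force: 0.0
```

```bash
python3 look.py w4
```

```text
line [0.5623 0.1   ] ang -9.93 132
pos [0.5264 0.1727] along -47.9 across 65.4 mm skew 0.93 deg thick 25 [135, 28, 109, 29, 2702]
pos [0.6153 0.0822] along 55.3 across -8.4 mm skew 0.84 deg thick 34 [271, 118, 101, 36, 3417]
t 10.05 tcp [0.6044 0.0289 0.1528] toolskew -0.71 tcp across/along -62.8 53.8
dowel in tool xy 126.9 -103.2
dowel in tool xy 54.4 0.9
```

View pics/w4.png

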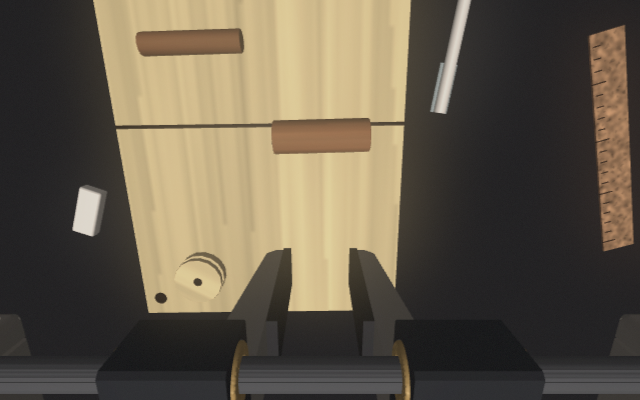

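The thick dowel is at (321,135) and only moved about 1 mm because the press was too light. I'll repeat it lower.

>>> {"fn": "apply_moves", "kwargs": {
  "commands": [
    [25, 1, 55, 0],
    [25, 0, 55, 0],
    [0, 0, 0, -0.01],
    [0, 0, 0, 0]
  ]
}}

```text
time_s: 10.55
tool_pos: [0.6144, 0.0766, 0.0425]
orientation: [[0.175, 0.984, -0.003], [0.984, -0.175, -0.001], [-0.001, -0.002, -1.0]]
force: [-0.8, -0.1, 0.7]
grip_width: 0.326
finger_force: 0.0
```

>>> {"fn": "apply_moves", "kwargs": {
  "commands": [
    [0, 0, 8, 0],
    [0, 0, 1.5, 0],
    [0, 0, 0.5, 0],
    [0, 0, 0, 0]
  ]
}}

```text
time_s: 11.05
tool_pos: [0.6153, 0.0766, 0.0344]
orientation: [[0.176, 0.984, -0.0], [0.984, -0.176, 0.001], [0.001, -0.0, -1.0]]
force: [-2.7, 0.8, 5.8]
grip_width: 0.325
finger_force: 2.5
```

>>> {"fn": "apply_moves", "kwargs": {
  "commands": [
    [0, 0, 0.5, 0],
    [4, 0, 0, 0.01],
    [5, 0, 0, 0.01],
    [5, 0, 0, 0.01],
    [2.8, 0, 0, 0],
    [0, 0, 0, 0],
    [0, 0, 0, 0]
  ]
}}

```text
time_s: 11.92
tool_pos: [0.6188, 0.0936, 0.0343]
orientation: [[0.205, 0.979, 0.001], [0.979, -0.205, 0.001], [0.001, 0.0, -1.0]]
force: [-2.7, 1.2, 8.2]
grip_width: 0.322
finger_force: 3.8
```

>>> {"fn": "apply_moves", "kwargs": {
  "commands": [
    [0, 0, -15, 0],
    [-40, 0, -60, 0],
    [-40, 0, -60, 0],
    [0, 0, 0, 0],
    [0, 0, 0, 0]
  ]
}}

```text
time_s: 12.55
tool_pos: [0.6042, 0.0259, 0.1521]
orientation: [[0.205, 0.979, 0.0], [0.979, -0.205, 0.001], [0.001, 0.0, -1.0]]
force: [-0.2, 0.8, -0.8]
grip_width: 0.326
finger_force: 0.0
```

```bash
python3 look.py w5
```

```text
line [0.5623 0.1   ] ang -9.93 124
pos [0.5264 0.1726] along -47.8 across 65.3 mm skew 0.85 deg thick 26 [131, 26, 110, 31, 2744]
pos [0.6171 0.0911] along 55.5 across 0.6 mm skew -0.51 deg thick 36 [269, 103, 103, 38, 3616]
t 12.6 tcp [0.6037 0.0265 0.1512] toolskew -1.86 tcp across/along -65.3 53.4
dowel in tool xy 127.3 -105.5
dowel in tool xy 65.9 -0.1
```

>>> {"fn": "apply_moves", "kwargs": {
  "commands": [
    [45, -36, 0, 0],
    [45, -36, 0, 0],
    [43, -34, 0, 0],
    [0, 0, 50, -0.048],
    [0, 0, 45, 0],
    [0, 0, 18, 0],
    [0, 0, 0, 0],
    [0, 0, 0, 0]
  ]
}}

```text
time_s: 13.6
tool_pos: [0.529, 0.1774, 0.04]
orientation: [[0.159, 0.987, 0.002], [0.987, -0.159, 0.001], [0.001, 0.002, -1.0]]
force: [0.6, -1.4, 1.1]
grip_width: 0.324
finger_force: 0.0
```

>>> {"fn": "apply_moves", "kwargs": {
  "commands": [
    [1, -2, 8, 0],
    [0, 0, 6, 0],
    [0, 0, 2, 0],
    [0, 0, 0.8, 0],
    [0, 0, 0, 0],
    [0, 0, 0, 0]
  ]
}}

```text
time_s: 14.35
tool_pos: [0.5263, 0.1794, 0.0241]
orientation: [[0.158, 0.987, 0.0], [0.987, -0.158, 0.002], [0.002, -0.0, -1.0]]
force: [-4.1, 0.3, 16.9]
grip_width: 0.323
finger_force: 8.3
```

>>> {"fn": "apply_moves", "kwargs": {
  "commands": [
    [-5, 0, -0.3, 0.01],
    [-7, 0, 0, 0.01],
    [-7, 0, 0, 0.01],
    [-6, 0, 0, 0],
    [0, 0, 0, 0],
    [0, 0, -12, 0],
    [12, 0, 0, 0],
    [0, 0, 11, 0]
  ]
}}

```text
time_s: 15.35
tool_pos: [0.5249, 0.1677, 0.0237]
orientation: [[0.186, 0.983, 0.002], [0.983, -0.186, 0.002], [0.002, 0.002, -1.0]]
force: [-2.1, 1.3, 48.2]
grip_width: 0.328
finger_force: 28.6
```

>>> {"fn": "apply_moves", "kwargs": {
  "commands": [
    [0, 0, 1, 0],
    [0, 0, 0, 0],
    [-5, 0, 0, 0],
    [-7, 0, 0, 0],
    [-7, 0, 0, 0],
    [-6, 0, 0, 0],
    [0, 0, 0, 0],
    [0, 0, -12, 0]
  ]
}}

```text
time_s: 16.35
tool_pos: [0.5187, 0.1411, 0.0337]
orientation: [[0.188, 0.982, -0.002], [0.982, -0.188, -0.001], [-0.001, -0.001, -1.0]]
force: [-0.3, -0.9, -0.6]
grip_width: 0.324
finger_force: 0.0
```

>>> {"fn": "apply_moves", "kwargs": {
  "commands": [
    [-40, 0, -50, 0],
    [-40, 0, -50, 0],
    [0, 0, -10, 0],
    [0, 0, 0, 0],
    [0, 0, 0, 0]
  ]
}}

```text
time_s: 16.98
tool_pos: [0.5037, 0.0657, 0.1405]
orientation: [[0.186, 0.983, -0.003], [0.983, -0.186, -0.001], [-0.001, -0.002, -1.0]]
force: [0.4, -0.3, -0.0]
grip_width: 0.323
finger_force: 0.0
```

```bash
python3 look.py w6
```

```text
line [0.5623 0.1   ] ang -9.92 121
pos [0.5232 0.1462] along -46.4 across 38.8 mm skew -0.76 deg thick 24 [275, 89, 105, 24, 2480]
pos [0.6197 0.0907] along 58.2 across 0.7 mm skew -0.34 deg thick 35 [399, 131, 132, 36, 3916]
t 17.025 tcp [0.5037 0.0655 0.1404] toolskew -0.79 tcp across/along -44.1 -51.8
dowel in tool xy 82.9 4.2
dowel in tool xy 46.4 109.4
```

View pics/w6.png

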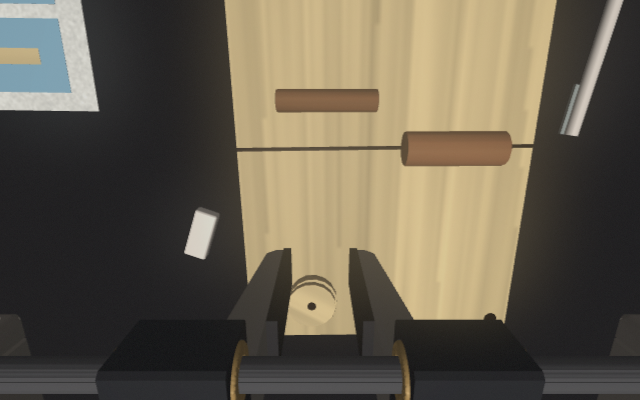

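The thin dowel is at (327,100), now 39 mm left of the line. The thick one is at (456,148), on the line.

>>> {"fn": "apply_moves", "kwargs": {
  "commands": [
    [45, 2, 0, 0],
    [44, 2, 35, 0],
    [0, 0, 40, 0],
    [0, 0, 32, 0],
    [0, 0, 0, 0],
    [0, 0, 0, 0]
  ]
}}

```text
time_s: 17.77
tool_pos: [0.5256, 0.1511, 0.0353]
orientation: [[0.188, 0.982, 0.0], [0.982, -0.188, -0.0], [-0.0, 0.0, -1.0]]
force: [0.7, 0.3, 0.4]
grip_width: 0.328
finger_force: 0.0
```

>>> {"fn": "apply_moves", "kwargs": {
  "commands": [
    [1, 0, 9, 0],
    [0, 0, 2.3, 0],
    [0, 0, 1, 0],
    [-5, 0, 0, -0.01],
    [-7, 0, 0, -0.01],
    [-7, 0, 0, -0.005],
    [-6, 0, 0, 0],
    [0, 0, 0, 0]
  ]
}}

```text
time_s: 18.77
tool_pos: [0.5215, 0.1274, 0.0242]
orientation: [[0.164, 0.986, 0.001], [0.986, -0.164, 0.001], [0.002, 0.001, -1.0]]
force: [-2.9, 0.8, 9.0]
grip_width: 0.324
finger_force: 4.5
```

>>> {"fn": "apply_moves", "kwargs": {
  "commands": [
    [0, 0, -12, 0],
    [12, 0, 0, 0],
    [0, 0, 6, 0],
    [0, 0, 4, 0],
    [0, 0, 1, 0],
    [0, 0, 1, 0],
    [0, 0, 0, 0]
  ]
}}

```text
time_s: 19.65
tool_pos: [0.5227, 0.1396, 0.024]
orientation: [[0.163, 0.987, -0.001], [0.987, -0.163, 0.001], [0.001, -0.002, -1.0]]
force: [-5.4, -0.2, 20.5]
grip_width: 0.325
finger_force: 9.6
```

>>> {"fn": "apply_moves", "kwargs": {
  "commands": [
    [-5, 0, 0, 0],
    [-7, 0, 0, 0],
    [-7, 0, 0, 0],
    [-5, 0, 0, 0],
    [0, 0, 0, 0]
  ]
}}

```text
time_s: 20.27
tool_pos: [0.5188, 0.1157, 0.024]
orientation: [[0.164, 0.987, -0.001], [0.987, -0.164, 0.001], [0.001, -0.001, -1.0]]
force: [-5.5, -0.1, 19.8]
grip_width: 0.323
finger_force: 9.6
```

>>> {"fn": "apply_moves", "kwargs": {
  "commands": [
    [0, 0, -12, 0],
    [-40, 0, -50, 0],
    [-40, 0, -50, 0],
    [0, 0, -10, 0],
    [0, 0, 0, 0],
    [0, 0, 0, 0]
  ]
}}

```text
time_s: 21.02
tool_pos: [0.5055, 0.0398, 0.1409]
orientation: [[0.161, 0.987, -0.003], [0.987, -0.161, -0.0], [-0.001, -0.002, -1.0]]
force: [-0.1, 0.6, 0.3]
grip_width: 0.324
finger_force: 0.0
```

```bash
python3 look.py w7
```

```text
line [0.5623 0.1001] ang -9.93 55
pos [0.519  0.1214] along -46.4 across 13.5 mm skew 0.67 deg thick 24 [269, 89, 105, 24, 2488]
pos [0.6192 0.0908] along 57.6 across 0.6 mm skew -0.34 deg thick 37 [395, 100, 121, 39, 4134]
t 21.075 tcp [0.5055 0.0396 0.1408] toolskew 0.65 tcp across/along -69.4 -45.5
dowel in tool xy 82.9 0.1
dowel in tool xy 68.8 103.9
```

>>> {"fn": "apply_moves", "kwargs": {
  "commands": [
    [45, 0, 0, 0],
    [45, 0, 35, 0],
    [0, 0, 40, 0],
    [0, 0, 32, 0],
    [0, 0, 0, 0],
    [0, 0, 0, 0]
  ]
}}

```text
time_s: 21.82
tool_pos: [0.5214, 0.1274, 0.0356]
orientation: [[0.163, 0.987, -0.0], [0.987, -0.163, -0.0], [-0.0, -0.0, -1.0]]
force: [0.7, 0.3, -0.3]
grip_width: 0.322
finger_force: 0.0
```

>>> {"fn": "apply_moves", "kwargs": {
  "commands": [
    [0, 0, 9, 0],
    [0, 0, 2, 0],
    [0, 0, 1, 0],
    [0, 0, 0.4, 0],
    [0, 0, 0, 0]
  ]
}}

```text
time_s: 22.45
tool_pos: [0.5214, 0.1277, 0.0242]
orientation: [[0.163, 0.987, 0.0], [0.987, -0.163, 0.001], [0.001, 0.0, -1.0]]
force: [-2.5, 0.0, 8.9]
grip_width: 0.326
finger_force: 4.4
```

>>> {"fn": "apply_moves", "kwargs": {
  "commands": [
    [-4, 0, 0.2, 0.01],
    [-6, 0, 0, 0.01],
    [-7, 0, 0, 0],
    [-6, 0, 0, 0],
    [-3.5, 0, 0, 0],
    [0, 0, 0, 0],
    [0, 0, 0, 0]
  ]
}}

```text
time_s: 23.32
tool_pos: [0.517, 0.1016, 0.0242]
orientation: [[0.183, 0.983, 0.001], [0.983, -0.183, 0.001], [0.001, 0.001, -1.0]]
force: [-2.0, 0.0, 9.2]
grip_width: 0.324
finger_force: 4.8
```

>>> {"fn": "apply_moves", "kwargs": {
  "commands": [
    [0, 0, -12, 0],
    [-40, 0, -50, 0],
    [-40, 20, -50, 0],
    [0, 20, -20, 0],
    [0, 0, 0, 0],
    [0, 0, 0, 0]
  ]
}}

```text
time_s: 24.08
tool_pos: [0.5389, 0.0199, 0.1492]
orientation: [[0.182, 0.983, -0.002], [0.983, -0.182, 0.0], [-0.0, -0.002, -1.0]]
force: [-0.0, 0.2, 0.5]
grip_width: 0.323
finger_force: 0.0
```

```bash
python3 look.py w8
```

```text
line [0.5623 0.1001] ang -9.89 38
pos [0.6197 0.0909] along 58.1 across 0.7 mm skew -0.58 deg thick 38 [349, 80, 129, 38, 4087]
pos [0.5158 0.1086] along -47.3 across 0.4 mm skew -0.50 deg thick 23 [223, 89, 102, 24, 2342]
t 24.125 tcp [0.5387 0.02   0.1489] toolskew -0.59 tcp across/along -83.1 -9.5
dowel in tool xy 84.5 66.8
dowel in tool xy 83.0 -38.6
```

View pics/w8.png

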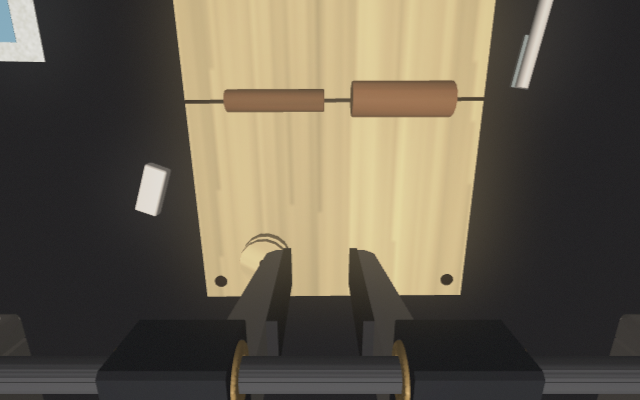

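The thin dowel at (273,100) and the thick one at (404,98) both lie on the line at row about 100. Both are within 1 mm and 0.6°, seen from almost straight above. I'll retreat and hand in.

>>> {"fn": "apply_moves", "kwargs": {
  "commands": [
    [0, 0, -50, 0],
    [0, 0, -30, 0],
    [0, 0, 0, 0],
    [0, 0, 0, 0]
  ]
}}

```text
time_s: 24.62
tool_pos: [0.5391, 0.0197, 0.2285]
orientation: [[0.182, 0.983, -0.003], [0.983, -0.182, -0.0], [-0.001, -0.003, -1.0]]
force: [0.4, 0.3, -1.1]
grip_width: 0.327
finger_force: 0.0
```

```bash
python3 look.py w9; python3 -c "
from cell import arm
print(arm.finish_job())"
```

```text
line [0.5624 0.1003] ang -9.93 61
pos [0.6191 0.091 ] along 57.5 across 0.6 mm skew -0.54 deg thick 29 [335, 84, 116, 29, 2494]
pos [0.5175 0.1084] along -45.6 across 0.2 mm skew -0.10 deg thick 18 [243, 90, 91, 19, 1498]
t 24.675 tcp [0.539  0.0196 0.2284] toolskew -0.57 tcp across/along -83.5 -9.0
dowel in tool xy 84.8 65.7
dowel in tool xy 83.4 -37.4
the job is handed in; nothing more can be done
None
```

I rolled the thick dowel and then the thin one onto the line with the fingertips and handed the job in at about 25 s; by the last wrist-camera measurement both lie within 1 mm and 0.6° of it, and no verdict came back.

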